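Lock the bayonet test plug into the exhaust port and hold it

ROBOT

A 6-joint arm with a two-finger parallel gripper is mounted at the origin on the work surface. World frame = base frame: x ahead of the robot, y to its left, z up, the work surface at z = 0. Lengths are in m, angles in degrees, forces in N, time in s.
With the tool pointing down it reaches from about 0.35 to 0.875 m from the base axis. Payload 4.2 kg.
Tool frame: the origin (TCP) lies midway between the tips of the shut fingers; the grasp point (between the pads) lies 19 mm behind it; z points along the fingers, y is the line along which they close (so a half turn about z gives the same grasp; the last joint's range is limited). The gripper opens to 87 mm and grips with 3 to 60 N. Pads are 19 mm wide; open, the fingers measure 117 mm over their backs; the gripper's body (75 mm by 190 mm) begins 51 mm behind the grasp point.
Start: joints at [-56.001, 22.042, 0.453, 0, -68.411, -14.817], TCP at [0.205, -0.59, 0.223] pointing down, gripper open.
Joint ranges: [-179.83, 179.83], [-69.29, 118.12], [-61.27, 80.66], [-181.25, 117.63], [-171.15, -9.14], [-177.46, 177.46]. Speed limits (degrees/s): [159.86, 159.86, 180, 180, 180, 180].

INTERFACE

Orientations are given as [roll, pitch, yaw] about the fixed x, y, z axes, in that order (R = Rz(yaw) Ry(pitch) Rx(roll)).
In Python, from workcell import env gives the robot as it stands. The module is installed in compiled form; this text tells all that it offers. Calls block until the motion is done:
- env.goto(position, orientation): joint-space move of the TCP to a pose.
- env.move_straight(position, rotation=None, rate=0.15, force_limit=None): straight line of the TCP; rotation=None keeps the orientation; rate is the mean speed in m/s. With force_limit (N) it stops when the force on the tool has changed by that much, and returns True; else False.
- env.set_joints(angles): joint-space move.
- env.gripper_to(opening, grasp_force=None): opening from 0.0 (shut) to 1.0 (fully open); grasp_force is the grip in N (None keeps the last); returns when the fingers have stopped.
- env.dwell(seconds).
- env.inverse_kinematics(position, orientation): joint angles nearest the present ones, or None.
- env.read_state(): the state.
- env.grab_frame(name): name is "scene" or "top" or "wrist"; returns a dict with "image" (480x640x3 uint8, blue, green, red), "fx", "fy", "cx", "cy" (pixels), "D" ([k1, k2, p1, p2, k3] as OpenCV has them; the pictures are not rectified), "position" and "orientation" of the camera in the world. Camera axes: x right, y up, looking along -z (the intrinsics and any distortion apply to the point x, -y, -z); pixel columns grow to the right and rows downward; lengths in m; the calibration is good to about 2 mm. A picture is of the moment at which its call begins. There is no depth.
A pose or a line that the arm cannot do raises env.Unreachable and nothing moves.
- env.close_job(): hands the job in; it is judged then, once.
Trained networks look in a picture, given as the dict that the camera call returned (one of the last four; its "shot" number tells which), for a name from the list of things; names that differ only in an ending like _2 or _b are one class to them, and where a whole thing is asked for, a point or a joint stands for the part that bears it (a point fixed in the world has none). Each returns a list of dicts, best first, with "score" (0 to 1); they miss things now and then, are a little off and sometimes report something else, mostly with a low value. They report only what shows in the picture. A call takes as long as a camera call. They do not tell look-alikes from the thing itself.
- env.search_frame(picture, thing): "xyz" ([x, y, z] in m, in world coordinates, good to about 4 mm: the middle of the surface that is visible of it).
- env.trace(picture, thing): "mask" (480x640 bool, what is visible of it).
The state is a dict: "clock": time; "joint_positions": joint angles; "qvel": joint speeds; "joint_torque": joint torques, N m; "position": TCP position; "tool_rot": TCP orientation; "force": force on the tool from outside, world axes, zero at the start; "wrist_torque": the same for the moment, N m; "opening": opening from 0.0 (shut) to 1.0 (fully open); "finger_force": force on a finger pad.
Only numpy, scipy, OpenCV 4.12 (cv2) and the standard library are available. Lean on these libraries where they do the work, as an engineer would, in place of code of your own. Each camera call takes 0.05 s, during which the arm holds its last target. There are 200 camera calls.

TASK

The welded exhaust stub needs its leak-test plug: take the red-handled bayonet plug out of the blue holder, line its two brass lugs up with the slots of the port on top of the stub, and push it down against the spring until its collar is home on the plate. Keeping it pushed in, twist it a quarter turn clockwise (seen from above) as far as it goes, and hold it there: the port springs back if you let go, so finish with the plug still gripped, pushed in and turned. Leave the wrench, the loose flange and the brass offcut where they are.

Things in the scene. Friction and masses are not known exactly. Their poses are not given: they have to be found in the camera images.
- plug: loose bayonet plug, 0.18 kg, 75 mm tall; half a turn about z is the same. Origin: centre of its underside, z up its axis. Shaft 23 mm diameter (nose tapered to 16 mm over 6 mm) up to z 27; round collar 56 mm diameter, z 27 to 33; stem 20 mm to z 41; red wing grip above. At the start it hangs by the collar in the blue holder, origin 18 mm above the table
- plug_grip (a point): centre of the plug's red wing grip, 58 mm above the plug's origin. The wing is 50 mm long (x), 14 mm thick (y), 34 mm tall: pinch it across y. It lies in line with the lugs
- plug_lugs (a point): centre of the plug's two brass lugs, 12 mm above the plug's origin: one bar through the shaft, 40 mm long over all (x), 9 mm wide (y), 8 mm tall
- holder: fixed blue storage ring standing on the table, outside diameter 72 mm, bore 47 mm, 45 mm high; origin at the centre of its underside. The plug lifts straight up out of it
- port: fixed exhaust stub on a round foot (100 mm diameter, 10 mm thick): upright steel pipe 60 mm diameter with a square aluminium bayonet plate 68 x 68 mm, 8 mm thick, on top; a side pipe 48 mm diameter runs out along +x at 42 mm height to a 76 mm flange 124 mm from the axis. Origin: on the port's axis at the table; x is the direction of the slots in the plate
- port_mouth (a point): centre of the opening in the top face of the port's plate, 110 mm above the table, axes as the port's. Opening: 26 x 26 mm square bore for the shaft plus a slot for the lugs, 13 mm wide (y), 45 mm long over all (x), yellow marks at its ends; green marks at +-y show where the lugs lie when locked. Collar home on the plate: plug origin 27 mm below this point
- port_seat (a point): centre of the port's sprung seat at rest, 18 mm below the mouth, where the plug's nose meets it. From here push 9 mm more (3 N rising to 7 N) until the collar is on the plate. After 6 mm the lugs are under the plate and the plug turns clockwise seen from above (from +x to -y), against 0.12 rising to 0.3 N m, to a stop at a quarter turn; let go, it turns back.
- port_push (a joint): how far the port's sprung seat is pushed down (m): 0 at rest, 0.009 with the plug's collar down on the plate, about 0.006 when the lugs are caught and the spring has lifted the plug against the plate
- port_turn (a joint): how far the sprung seat has been turned clockwise by the lugs (rad): 0 at rest, 1.57 at its stop; it lags the plug by up to about 0.1 rad of play
- wrench: loose steel wrench lying on the table, about 170 mm long, bystander; origin under its middle
- flange: loose flat steel flange ring, 68 mm outside diameter, 10 mm thick, bystander; origin at the centre of its underside
- offcut: loose upright brass-coloured pipe offcut, 48 mm diameter, 50 mm tall, bystander; origin at the centre of its underside
Things that resemble listed ones, but are neither listed nor needed, are in the scene too. Leave any green or pink look-alike of the plug alone.

How it is judged:
By the outcome, as a careful person would: the job done as asked, in the order asked, and still so for the second after the job is handed in, while the arm keeps its last pose, push and grip.
It also fails if it takes over 45 s, if anything falls off the work surface, if the arm or the gripper's body presses on something with over 40 N, if the wrist force passes 120 N, or if a joint passes its speed limit or range.

## Working session

There is one attempt and no reset: what is moved stays moved. The work goes in short steps, each a Python script; the robot and the scene stay as the last script left them, time stands still between calls to the robot, and variables do not carry over. Pictures are saved under pics/ and viewed, at most 10 in all, crops included, and the job is handed in when it is done.

```bash
mkdir -p pics; python3 - <<'E'
from workcell import env
import cv2,numpy as np
s=env.read_state();print(s['clock'],s['position'],s['tool_rot'])
ims=[]
for n in ("scene","top"):
    p=env.grab_frame(n);ims.append(p["image"])
    print(n,p["position"],p["orientation"],p["fx"],p["D"])
    for t in("plug","plug_grip","holder","port","port_mouth","plug_lugs"):
        print(t,[(np.round(r["xyz"],3).tolist(),round(r["score"],2)) for r in env.search_frame(p,t)][:4])
for n,i in zip("st",ims): cv2.imwrite(f"pics/{n}0.png",i)
print(env.read_state()['clock'])
E
```

```text
0.0 [ 0.20516492 -0.58971394  0.22145603] [ 1.79873594e+02 -3.83679207e-03 -1.60832191e+02]
scene [1.11098085 0.04126402 1.00435952] [29.32441452 -0.64709081 95.41598965] 530.4828133645512 [0.04376167 0.         0.         0.         0.        ]
plug [([0.588, -0.136, 0.054], 0.96), ([0.687, -0.135, 0.05], 0.83), ([0.596, -0.037, 0.03], 0.79), ([0.591, -0.241, 0.043], 0.59)]
plug_grip [([0.589, -0.137, 0.054], 0.84), ([0.597, -0.243, 0.042], 0.59), ([0.579, 0.128, 0.066], 0.43), ([0.539, 0.145, 0.091], 0.41)]
holder [([0.607, -0.126, 0.043], 0.86)]
port [([0.575, 0.131, 0.068], 0.72)]
port_mouth [([0.579, 0.129, 0.068], 0.78), ([0.4, 0.266, 0.005], 0.34)]
plug_lugs [([0.594, -0.034, 0.034], 0.98), ([0.686, -0.135, 0.044], 0.98), ([0.589, -0.242, 0.04], 0.79), ([0.586, -0.142, 0.049], 0.59)]
top [0.51073371 0.0228322  1.07626091] [  5.28861258  -1.14510104 -89.1063672 ] 514.6287877090405 [-0.12986618  0.          0.          0.          0.        ]
plug [([0.577, -0.135, 0.05], 0.91), ([0.578, -0.242, 0.034], 0.81), ([0.677, -0.137, 0.029], 0.74), ([0.589, -0.035, 0.034], 0.68)]
plug_grip [([0.576, -0.138, 0.054], 0.94), ([0.578, -0.24, 0.033], 0.9), ([0.677, -0.132, 0.034], 0.87), ([0.586, -0.035, 0.033], 0.75)]
holder [([0.577, -0.129, 0.046], 0.94), ([0.566, 0.13, 0.065], 0.21)]
port [([0.57, 0.128, 0.068], 0.96), ([0.551, 0.143, 0.093], 0.4)]
port_mouth [([0.568, 0.127, 0.066], 0.56)]
plug_lugs [([0.673, -0.134, 0.034], 0.88), ([0.578, -0.242, 0.035], 0.85), ([0.58, -0.136, 0.052], 0.84), ([0.585, -0.038, 0.033], 0.57)]
0.7
```

View pics/s0.png

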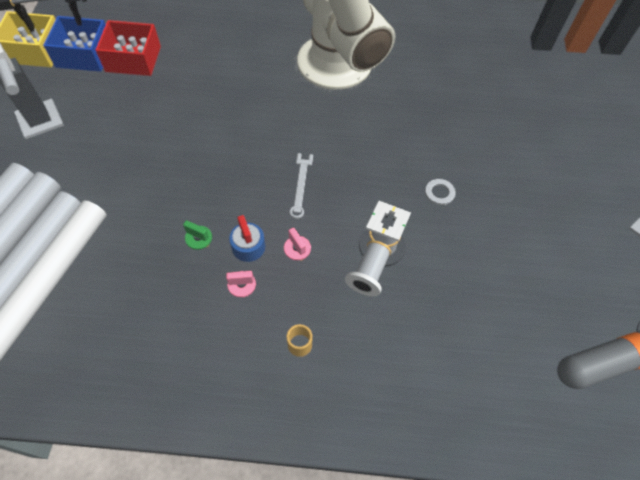

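View pics/t0.png

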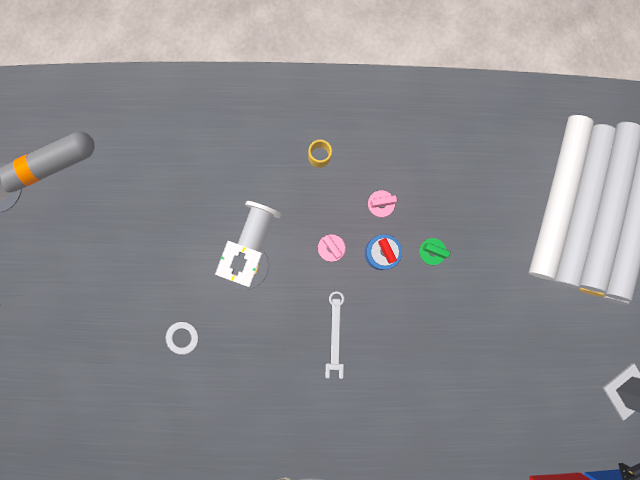

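Scene (s0): red plug in the blue holder at (246,238) and port plate at (388,220). Top (t0): red wing at (388,251), about 34° world yaw; port plate at (238,263) with its side pipe towards (262,210), about −24° yaw. Two pink look-alikes and a green one sit about 100 mm from the plug.

```bash
cat > h.py <<'E'
from workcell import env
import cv2,numpy as np
from scipy.spatial.transform import Rotation as R
def cam(p):
    Rc=R.from_euler('xyz',p["orientation"],degrees=True).as_matrix()
    K=np.array([[p["fx"],0,p["cx"]],[0,p["fy"],p["cy"]],[0,0,1]]);return Rc,K
def project(p,X):
    Rc,K=cam(p);q=(np.atleast_2d(X)-p["position"])@Rc*[1,-1,-1]
    return cv2.projectPoints(q,np.zeros(3),np.zeros(3),K,np.array(p["D"]))[0][:,0]
def rays(p,uv):
    Rc,K=cam(p);u=cv2.undistortPoints(np.array(uv,float).reshape(-1,1,2),K,np.array(p["D"]))[:,0]
    return np.c_[u[:,0],-u[:,1],-np.ones(len(u))]@Rc.T
def plane(p,uv,z):
    d=rays(p,uv);o=np.array(p["position"]);return o+d*((z-o[2])/d[:,2])[:,None]
def tri(ps,uvs):
    A=0;b=0
    for p,uv in zip(ps,uvs):
        d=rays(p,[uv])[0];d/=np.linalg.norm(d);M=np.eye(3)-np.outer(d,d);A=A+M;b=b+M@np.array(p["position"])
    return np.linalg.solve(A,b)
E
python3 - <<'E'
from h import *
p=env.grab_frame("wrist");s=env.read_state()
Rt=R.from_euler('xyz',s['tool_rot'],degrees=True).as_matrix()
print("cam in tool",Rt.T@(np.array(p["position"])-s["position"]),np.round(Rt.T@cam(p)[0],3),p["fx"],p["D"])
for pos,ys in (((.578,-.137,.3),(34,-146)),((.578,-.137,.056),(34,-146)),((.555,.135,.14),(-24,156,66,-114)),((.555,.135,.3),(-24,156,66,-114))):
    for y in ys:
        q=env.inverse_kinematics(pos,[180,0,y]);print(pos,y,None if q is None else np.round(q,0))
E
```

```text
cam in tool [ 0.07407523 -0.00095295 -0.16283267] [[ 0.001  0.963  0.269]
 [ 1.    -0.001 -0.001]
 [-0.     0.269 -0.963]] 414.875368054302 [-0.06095239  0.          0.          0.          0.        ]
(0.578, -0.137, 0.3) 34 [  2.  17.   3.   0. -77. 122.]
(0.578, -0.137, 0.3) -146 [  2.  17.   3.   0. -77. -58.]
(0.578, -0.137, 0.056) 34 [  2.  29. -16.   0. -46. 122.]
(0.578, -0.137, 0.056) -146 [  2.  29. -16.   0. -46. -58.]
(0.555, 0.135, 0.14) -24 [ 30.  21. -14.   0. -55.  36.]
(0.555, 0.135, 0.14) 156 [  30.   21.  -14.   -0.  -55. -144.]
(0.555, 0.135, 0.14) 66 [ 30.  21. -14.   0. -55. 126.]
(0.555, 0.135, 0.14) -114 [ 30.  21. -14.   0. -55. -54.]
(0.555, 0.135, 0.3) -24 [ 30.  14.   0.   0. -76.  36.]
(0.555, 0.135, 0.3) 156 [  30.   14.    0.   -0.  -76. -144.]
(0.555, 0.135, 0.3) 66 [ 30.  14.   0.   0. -76. 126.]
(0.555, 0.135, 0.3) -114 [ 30.  14.   0.   0. -76. -54.]
```

```bash
python3 - <<'E'
from h import *
import pickle
env.goto([.578,-.137,.27],[180,0,34])
ps=[env.grab_frame("wrist")]
v=R.from_euler('z',34,degrees=True).apply([0,1,0])
env.move_straight(np.array([.578,-.137,.27])+.07*v,rate=.15)
ps.append(env.grab_frame("wrist"))
env.goto([.555,.135,.30],[180,0,-24]); ps.append(env.grab_frame("wrist"))
env.goto([.555,.135,.34],[180,0,-114]); ps.append(env.grab_frame("wrist"))
print(env.read_state()['clock'])
pickle.dump(ps,open("ps.pkl","wb"))
cv2.imwrite("pics/a.png",cv2.resize(np.vstack([np.hstack([p["image"] for p in ps[:2]]),np.hstack([p["image"] for p in ps[2:]])]),(800,600),interpolation=cv2.INTER_AREA))
E
```

```text
6.325
```

View pics/a.png

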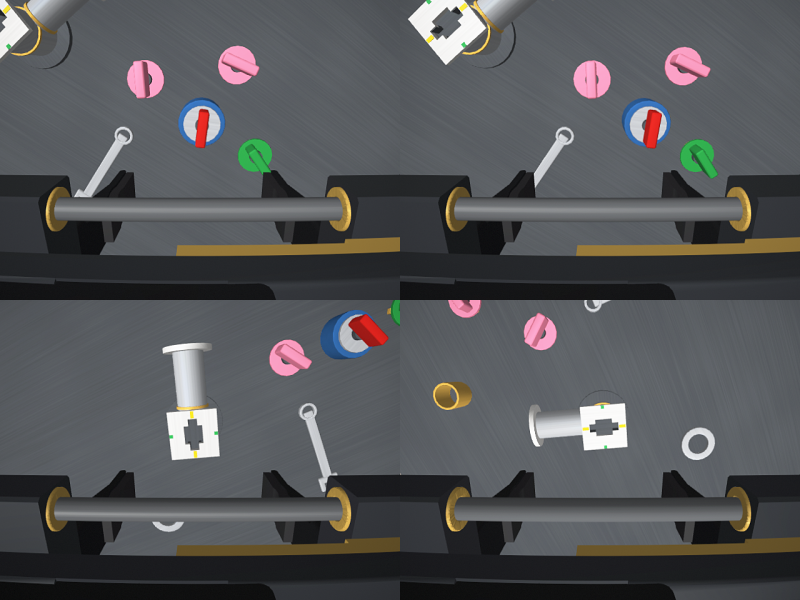

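The views show the red wing on its blue holder (full-resolution px ≈ (323,203) and (405,206)). The port plate has two yellow and two green marks, at ≈ (309,214) in view 3 and ≈ (325,203) in view 4. Next I'll fit both.

```bash
cat > fit.py <<'E'
from h import *
from scipy.optimize import minimize
def hsv(p): return cv2.cvtColor(p["image"],cv2.COLOR_BGR2HSV)
def redmask(p,c,r=70):
    h=hsv(p);m=(((h[...,0]<6)|(h[...,0]>174))&(h[...,1]>170)&(h[...,2]>60)).astype(np.uint8)
    k=np.zeros_like(m);cv2.circle(k,(int(c[0]),int(c[1])),r,1,-1);return m*k
def fitwing(ps,cs,x0):
    C=np.array([[a,b,c] for a in(-.025,.025) for b in(-.007,.007) for c in(-.017,.017)])
    ms=[redmask(p,c) for p,c in zip(ps,cs)]
    S=4
    big=[cv2.resize(m,None,fx=S,fy=S,interpolation=cv2.INTER_NEAREST) for m in ms]
    def cost(x):
        X=R.from_euler('z',x[3]).apply(C)+x[:3];e=0
        for p,m in zip(ps,big):
            hull=cv2.convexHull(((project(p,X)+.5)*S).astype(np.float32));g=np.zeros_like(m)
            cv2.fillConvexPoly(g,np.round(hull*16).astype(int),1,shift=4);e+=(g^m).sum()/m.sum()
        return e/len(ps)
    x0=np.array(x0,float);sim=np.vstack([x0]+[x0+d for d in np.diag([.006,.006,.006,.08])])
    r=minimize(cost,x0,method="Nelder-Mead",options=dict(initial_simplex=sim,xatol=1e-5,fatol=1e-5,maxiter=400))
    return r.x,r.fun
def marks(p,c,r=50):
    h=hsv(p);k=np.zeros(h.shape[:2],np.uint8);cv2.circle(k,(int(c[0]),int(c[1])),r,1,-1);out=[]
    for lo,hi in((24,34),(45,80)):
        m=((h[...,0]>=lo)&(h[...,0]<=hi)&(h[...,1]>110)&(h[...,2]>90)).astype(np.uint8)*k
        n,_,st,ce=cv2.connectedComponentsWithStats(m)
        i=1+np.argsort(-st[1:,4])[:3];out.append((ce[i],st[i,4]))
    return out
E
python3 - <<'E'
from fit import *
import pickle
ps=pickle.load(open("ps.pkl","rb"))
for sel in((0,1),(0,),(1,)):
    x,f=fitwing([ps[i] for i in sel],[((323,203),(405,206))[i] for i in sel],[.578,-.137,.076,np.radians(34)]);print(np.round(x,4),np.degrees(x[3]),f)
M=[marks(ps[2],(309,214)),marks(ps[3],(325,203))]
for p,m in zip(ps[2:],M):
    for c,a in m: print(np.round(c,1).tolist(),a,np.round(plane(p,c,.11),4).tolist())
E
```

```text
[ 0.5796 -0.1439  0.0696  0.4824] 27.637912491163043 0.1395655468819053
[ 0.5765 -0.1458  0.0521  0.4816] 27.59443925666242 0.05966494845360825
[ 0.579  -0.1518  0.0459  0.4731] 27.10863513804948 0.059674590802805925
[[306.3, 183.2], [297.7, 173.1], [312.1, 246.2]] [58 49 49] [[0.5762, 0.134, 0.11], [0.5871, 0.1371, 0.11], [0.5227, 0.1525, 0.11]]
[[345.1, 212.7], [273.3, 218.6]] [24 24] [[0.539, 0.1137, 0.11], [0.5596, 0.1732, 0.11]]
[[355.7, 201.1], [296.4, 205.8], [325.5, 165.0]] [46 44  8] [[0.5225, 0.1529, 0.11], [0.5766, 0.134, 0.11], [0.5353, 0.1095, 0.11]]
[[323.5, 171.0], [328.5, 235.0]] [20 20] [[0.5392, 0.1139, 0.11], [0.56, 0.1735, 0.11]]
```

Port marks agree between the two views within 0.4 mm. The wing fit is poor, so I'll look at an overlay.

```bash
python3 - <<'E'
from fit import *
import pickle
ps=pickle.load(open("ps.pkl","rb"))
C=np.array([[a,b,c] for a in(-.025,.025) for b in(-.007,.007) for c in(-.017,.017)])
o=[]
for p,c in zip(ps[:2],((323,203),(405,206))):
    m=redmask(p,c);print(m.sum(),cv2.boundingRect(m))
    im=p["image"].copy(); g=cv2.resize(im[c[1]-60:c[1]+60,c[0]-40:c[0]+40],None,fx=5,fy=5,interpolation=cv2.INTER_NEAREST)
    X=R.from_euler('z',27.6,degrees=True).apply(C)+[.578,-.137,.076]
    h=cv2.convexHull(((project(p,X)+.5-[c[0]-40,c[1]-60])*5).astype(np.float32)).astype(int)
    cv2.polylines(g,[h],True,(0,255,255),1)
    cn,_=cv2.findContours(cv2.resize(m[c[1]-60:c[1]+60,c[0]-40:c[0]+40],None,fx=5,fy=5,interpolation=cv2.INTER_NEAREST),0,2)
    cv2.drawContours(g,cn,-1,(255,255,0),1);o.append(g)
cv2.imwrite("pics/b.png",np.hstack(o))
E
```

```text
970 (313, 175, 22, 62)
1283 (389, 176, 30, 61)
```

View pics/b.png

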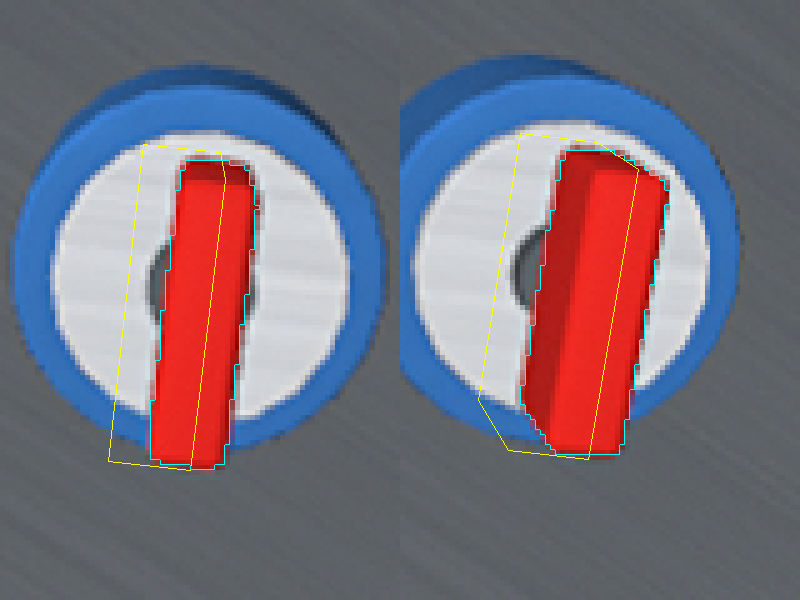

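```bash
python3 - <<'E'
from fit import *
import pickle
ps=pickle.load(open("ps.pkl","rb"))[:2];cs=((323,203),(405,206))
def pt(i,x,y): return np.array([cs[i][0]-40+x/5-.5,cs[i][1]-60+y/5-.5])
print("wing top",tri(ps,[pt(0,206,321),pt(1,209,314)]))
for a,b in (((218,172),(229,178)),((189,462),(189,452))): print("ends",tri(ps,[pt(0,*a),pt(1,*b)]))
cc=[];bb=[]
for p,c in zip(ps,cs):
    h=hsv(p);k=np.zeros(h.shape[:2],np.uint8);cv2.circle(k,c,70,1,-1)
    g=((h[...,1]<40)&(h[...,2]>150)).astype(np.uint8)*k
    g=g|redmask(p,c)*0
    n,l,st,_=cv2.connectedComponentsWithStats(g);m=(np.isin(l,[i for i in range(1,n) if st[i,4]>40])).astype(np.uint8)
    ct=np.vstack(cv2.findContours(m,0,1)[0]);hu=cv2.convexHull(ct);e=cv2.fitEllipseDirect(hu);print(e);cc.append(e[0])
    b=((h[...,0]>95)&(h[...,0]<120)&(h[...,1]>120)).astype(np.uint8)*k
    M=cv2.fitEllipseDirect(cv2.convexHull(np.vstack(cv2.findContours(b,0,1)[0])));print("blue",M)
print("collar",tri(ps,cc),[plane(p,[c],.051)[0] for p,c in zip(ps,cc)])
for p in ps: print(p["position"],p["orientation"])
E
```

```text
wing top [ 0.58133689 -0.14284119  0.09051935]
ends [ 0.60248524 -0.13075736  0.0916357 ]
ends [ 0.56032773 -0.15358959  0.09421009]
((322.6789855957031, 198.10536193847656), (58.14298629760742, 58.840301513671875), 78.63368225097656)
blue ((322.10546875, 195.03665161132812), (74.27912139892578, 77.50965881347656), 179.47393798828125)
((396.79254150390625, 198.90499877929688), (57.1130256652832, 59.49552536010742), 56.877323150634766)
blue ((393.3476867675781, 195.01266479492188), (75.29187774658203, 79.20158386230469), 129.24771118164062)
collar [ 0.58097776 -0.14270052  0.04892091] [array([ 0.58125008, -0.14248269,  0.051     ]), array([ 0.58111617, -0.14211295,  0.051     ])]
[ 0.63843298 -0.09765523  0.43278692] [-1.55315039e+01  8.96162740e-03 -5.59981258e+01]
[ 0.59953701 -0.0391639   0.43322647] [-1.54872273e+01 -3.08812031e-02 -5.59190904e+01]
```

Plug: centre (0.5812, −0.1425), collar about 49–51 mm high, wing top about 92 mm, yaw 28°. These match the text. Mouth: (0.5495, 0.1435), yaw −19.1°. Now grasping, lifting and hovering over the port.

```bash
python3 - <<'E'
from fit import *
import pickle
ps=pickle.load(open("ps.pkl","rb"))
print("mouth",[tri(ps[2:],[a,b]).round(4).tolist() for a,b in(((306.3,183.2),(296.4,205.8)),((312.1,246.2),(355.7,201.1)),((345.1,212.7),(323.5,171.0)),((273.3,218.6),(328.5,235.0)))])
P=[.5812,-.1425]
env.gripper_to(.5,55)
env.goto(P+[.13],[180,0,28])
print(env.move_straight(P+[.058],rate=.12,force_limit=10), env.read_state()['position'])
env.gripper_to(0,55);s=env.read_state();print("grip",s['opening']*87,s['finger_force'],s['force'],s['position'])
env.move_straight(P+[.22],rate=.15)
s=env.read_state();print("lift",s['opening']*87,s['finger_force'],s['force'],s['wrist_torque'])
env.goto([.5495,.1435,.19],[180,0,-19.1])
p=env.grab_frame("wrist");s=env.read_state();print(s['clock'],s['position'],s['tool_rot'])
pickle.dump(p,open("p5.pkl","wb"));q=env.grab_frame("scene");pickle.dump(q,open("p6.pkl","wb"))
x,y=project(q,[.5495,.1435,.13])[0].astype(int)
cv2.imwrite("pics/c.png",np.hstack([cv2.resize(p["image"],(480,360)),cv2.resize(q["image"][y-60:y+60,x-50:x+50],(300,360))]))
E
```

```text
mouth [[0.5764, 0.1338, 0.1115], [0.5226, 0.1528, 0.1096], [0.5392, 0.1137, 0.111], [0.5599, 0.1729, 0.1117]]
False [ 0.58190854 -0.14253169  0.05862959]
grip 15.627339549037593 55.00114917755127 [-0.31363457  0.51171395  2.19906534] [ 0.58132787 -0.14247556  0.05840913]
lift 15.64527363790706 54.99930560588837 [-0.174849    0.14946971 -1.99709213] [-0.07497571  0.11766427  0.0261557 ]
13.7083 [0.54970827 0.14274419 0.1898812 ] [ 1.79978945e+02  4.99124808e-03 -1.91322016e+01]
```

View pics/c.png

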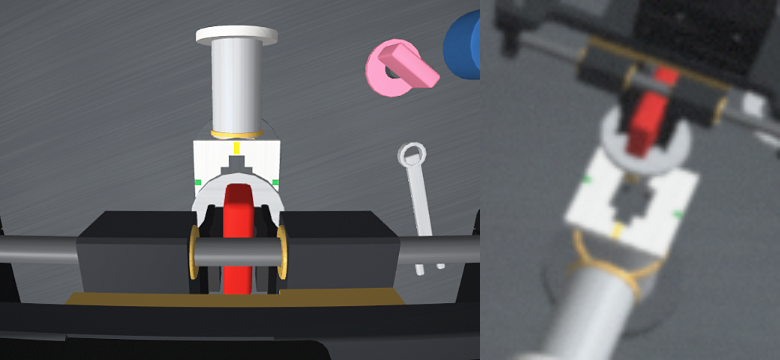

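Plug is gripped straight (red wing centred between the pads, collar visible over the plate), with the port's yellow mark in line ahead at (237,148). Correcting the residual offset, then descending with a force limit.

```bash
python3 - <<'E'
from fit import *
import pickle
p=pickle.load(open("p5.pkl","rb"))
Rz=R.from_euler('z',-19.1,degrees=True)
T=np.array([.5497,.1427,.190])
print("collar front exp",project(p,T+Rz.apply([.028,0,-.007])),"wing end exp",project(p,T+Rz.apply([.025,0,.036])))
t=np.array([.5495,.1435,.165]);off=np.zeros(3)
env.move_straight(t,rate=.1);env.dwell(.2)
s=env.read_state();off[:2]=(t-s['position'])[:2];print(s['position'],s['tool_rot'],off)
f0=np.array(s['force'])
hit=env.move_straight(t+off-[0,0,.032],rate=.04,force_limit=6)
s=env.read_state();print(hit,s['clock'],s['position'],np.array(s['force'])-f0,s['wrist_torque'])
E
```

```text
collar front exp [[315.13231597 228.36687238]] wing end exp [[314.5181895  271.36170349]]
[0.55001821 0.14362761 0.16578972] [-1.79938342e+02 -6.78644929e-02 -1.91023294e+01] [-0.00051821 -0.00012761  0.        ]
False 15.3083 [0.54915288 0.14345667 0.13318978] [-0.29159378 -0.14743414 -0.3612935 ] [-0.08564517  0.11836135 -0.02372531]
```

Lugs are in the slot with no contact force. Pushing home now.

```bash
python3 - <<'E'
from fit import *
s=env.read_state();print(s['force'])
for z in (.127,.1225,.120):
    hit=env.move_straight([.5492,.1434,z],rate=.03,force_limit=20)
    s=env.read_state();print(z,hit,s['clock'],np.round(s['position'],4),np.round(s['force'],2),np.round(s['wrist_torque'],2),s['opening']*87)
    if hit:break
E
```

```text
[-0.3970381   0.44545215 -2.01847445]
0.127 False 15.6583 [0.5497 0.1436 0.1276] [-0.35  0.41  2.35] [ 0.07  0.34 -0.02] 15.917560750520206
0.1225 False 15.9583 [0.5498 0.1436 0.1234] [-0.75 -0.35  5.17] [-0.15  0.41  0.06] 15.73666439968366
0.12 False 16.2083 [0.5499 0.1436 0.1232] [-6.73 -0.39 15.48] [-0.07  1.78 -0.03] 15.681494001453734
```

Collar is home at the predicted height. Twisting clockwise in steps while keeping the push.

```bash
python3 - <<'E'
from fit import *
for a in (15,30,45,60,75,85,90,94,97,100):
    env.move_straight([.5495,.1434,.1205],[180,0,-19.1-a],rate=.05)
    s=env.read_state();print(a,round(s['clock'],2),np.round(s['position'],4),round(s['tool_rot'][2]+19.1,1),np.round(s['force'],1),np.round(s['wrist_torque'],2),round(s['opening']*87,2))
    if abs(s['wrist_torque'][2])>1.0 or np.linalg.norm(s['force'])>35:break
E
```

```text
15 16.62 [0.5504 0.1437 0.1232] -14.9 [-3.1  0.4 13.5] [0.01 1.39 0.12] 15.95
30 17.02 [0.5503 0.1436 0.1232] -29.9 [-4.9  0.5 14.6] [-0.05  1.4   0.14] 16.06
45 17.43 [0.5502 0.1436 0.1232] -44.9 [-3.8  0.5 14.2] [-0.04  1.52  0.21] 15.78
60 17.84 [0.55   0.1435 0.1232] -59.9 [-4.4 -0.5 13.5] [-0.    1.59  0.25] 15.94
75 18.25 [0.5499 0.1435 0.1232] -74.9 [-5.8 -0.4 14.3] [0.06 1.69 0.27] 15.78
85 18.57 [0.5498 0.1435 0.1232] -84.9 [-5.1  0.6 13.5] [0.05 1.74 0.23] 15.88
90 18.82 [0.5497 0.1436 0.1232] -89.9 [-5.   0.9 14.6] [0.13 1.84 0.32] 15.98
94 19.07 [0.5497 0.1436 0.1232] -93.9 [-6.   0.2 15.1] [0.13 1.79 0.28] 15.73
97 19.32 [0.5497 0.1436 0.1232] -96.9 [-5.9  0.4 15.3] [0.12 1.85 0.33] 16.01
100 19.57 [0.5497 0.1436 0.1232] -99.9 [-6.1  0.  15. ] [0.18 1.9  0.33] 16.15
```

```bash
python3 - <<'E'
from fit import *
env.gripper_to(0,60)
for a in (102,104):
    env.move_straight([.5495,.1434,.1205],[180,0,-19.1-a],rate=.05);env.dwell(.2)
    s=env.read_state();print(a,round(s['clock'],2),np.round(s['position'],4),round(s['tool_rot'][2]+19.1,1),np.round(s['force'],1),np.round(s['wrist_torque'],2),round(s['opening']*87,2))
p=env.grab_frame("wrist");q=env.grab_frame("scene")
x,y=project(q,[.5495,.1435,.13])[0].astype(int)
cv2.imwrite("pics/d.png",np.hstack([cv2.resize(p["image"],(480,360)),cv2.resize(q["image"][y-50:y+50,x-42:x+42],(300,360))]))
E
```

```text
102 20.24 [0.5497 0.1436 0.1232] -101.8 [-5.9  0.2 14.8] [0.17 1.89 0.5 ] 15.69
104 20.69 [0.5497 0.1436 0.1232] -103.8 [-5.8  0.6 14. ] [0.19 1.9  0.69] 15.7
```

View pics/d.png

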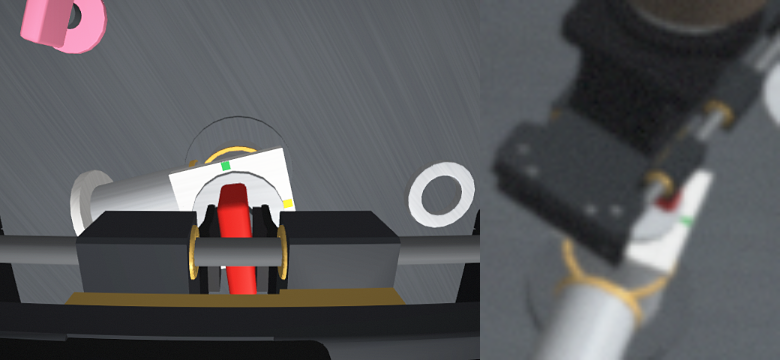

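Wing is across the slots, in line with the green mark at (225,166), and collar sits flat on the plate. The torque climbs steeply past 100° (0.33 → 0.69 N m against a 0.3 N m spring), so the stop is reached. Checking that it holds, then handing in.

```bash
python3 - <<'E'
from fit import *
env.dwell(.7)
s=env.read_state();print(round(s['clock'],2),np.round(s['position'],4),round(s['tool_rot'][2]+19.1,1),np.round(s['force'],1),np.round(s['wrist_torque'],2),round(s['opening']*87,2))
if s['force'][2]>8 and s['wrist_torque'][2]>.45: print(env.close_job())
E
```

```text
21.49 [0.5496 0.1436 0.1232] -103.8 [-5.4 -0.6 14. ] [0.19 1.93 0.64] 15.99
the job is handed in; nothing more can be done
None
```

The job is handed in at 21.5 s: the red plug is in the port with its collar home on the plate, turned clockwise to its stop, and still gripped, pushed in (about 14 N) and held turned (about 0.64 N m); the port's own joint readings were not available, so the stop was judged from the torque rise.

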